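Slide the flanged fuse holder home in the test desk's slotted mount

ROBOT

A 6-joint arm with a two-finger parallel gripper is mounted at the origin on the work surface. World frame = base frame: x ahead of the robot, y to its left, z up, the work surface at z = 0. Lengths are in m, angles in rad, forces in N, time in s.
With the tool pointing down it reaches from about 0.275 to 1 m from the base axis. Payload 8.4 kg.
Tool frame: the origin (TCP) lies at the very end of the fingers, on their centre line; the grasp point (between the pads) lies 19 mm behind it; z points along the fingers, x is the direction in which the jaws open and shut, and the axes are right-handed (so a half turn about z gives the same grasp; the last joint's range is limited). The gripper opens to 85 mm and grips with 20 to 120 N. Pads are 22 mm wide; open, the fingers measure 114 mm over their backs; the gripper's body (76 mm by 85 mm) begins 54 mm behind the grasp point. The pads swing forward as they close: fully open they stand 13 mm farther back than shut.
Start: joints at [-1.117, 0.353, 1.633, -0, 1.155, -0.002], TCP at [0.275, -0.561, 0.231] pointing down, gripper open.
Joint ranges: [-2.63, 2.63], [-0.92, 2.1], [0.06, 2.66], [-1.3, 4.44], [0, 2.69], [-3.02, 3.02]. Speed limits (rad/s): [2.22, 2.22, 2.79, 3.14, 3.14, 3.14].

INTERFACE

Orientations are given as a rotation vector (axis times angle).
In Python, from rig import sensors, imaging, manip gives the robot as it stands. The module is installed in compiled form; this text tells all that it offers.
- The arm moves only by the shell command python3 -m jog 'ROWS'. ROWS is JSON, a list that holds one entry, the list of rows, each a list of 7 numbers: the shift along the world's x, y, z in cm, then the turn, a rotation vector about the world's x, y, z in degrees, then the finger opening in cm, from 0 to 8.54. In form: [[[tx, ty, tz, ax, ay, az, jaw], ...]]. A call has 1 to 5 rows; each row shifts and turns the commanded pose from where the row before left it; what a row does not reach is not made up. A row lasts 1/10 s, in which the tool goes at most 50 mm and 8.59 degrees, less where a joint would pass 70% of its speed; a pose out of reach is approached as far as the arm can. A call with a gripper value outside its range is refused whole. The fingers move at their own pace and stop on an object; the grip force is fixed at half the most. Time passes only in rows, so rows that do not move let the fingers close. It gives the time, the measured TCP pose, the force and the opening at its end, in the units of the state.
- sensors.state(): the state, without advancing time (a new reading comes with each control period).
- imaging.capture(name): name is "scene" or "top" or "wrist"; returns a dict with "frame" (400x640x3 uint8, red, green, blue), "mtx" (3x3 intrinsics, pixels), "R" (3x3) and "t" (3): a world point X has camera coordinates R X + t. Camera axes: x right, y down, z forward; pixel columns grow to the right and rows downward; lengths in m; the calibration is good to about 2 mm. A picture is of the moment at which its call begins. There is no depth.
- manip.finish_job(): hands the job in, once; it reports no verdict.
The state is a dict: "t": time; "joint_pos": joint angles; "qd": joint speeds; "joint_torque": joint torques, N m; "eef_pos": TCP position; "tcp_rot": TCP orientation; "wrist_force": force on the tool from outside, world axes, zero at the start; "wrist_torque": the same for the moment, N m; "opening": finger opening in m.
Only numpy, scipy, OpenCV 4.12 (cv2) and the standard library are available. Lean on these libraries where they do the work, as an engineer would, in place of code of your own. Each camera call takes 0.05 s, during which the arm holds its last target. There are 200 camera calls.

TASK

Fit the brass fuse holder into the slotted fuse mount: slide it in sideways, standing upright with its flange under the metal plate, and press it home against the spring contact until the sprung hook snaps shut behind it, without bearing on the contact with more than 15 N. Then pull the holder back against the shut hook with about 10 N, at most 15 N, to prove that it holds. Let go, leaving the holder home behind the shut hook, and leave the capacitors, the dial plate and the oak box where they are.

Things in the scene. Friction and masses are not known exactly. Their poses are not given: they have to be found in the camera images.
- holder: Fuse holder to be fitted, about 0.18 kg, round, standing upright on a 3 mm green mat. From below: brass flange 36 mm across, 5 mm thick; brass barrel 22 mm across up to 30 mm; fluted black cap 26 mm across from 30 to 68 mm height (grip it about 50 mm up: the fingertips then clear the mount). Origin: centre of its underside; z up along its axis.
- mount: Fuse mount, fixed. Origin: on the desk, below the slot; x points into the slot (its mouth faces -x), z up. Black base, x -95 to +54, y -45 to +45 mm, top at z 12 mm; the holder's flange stands on it. The metal slotted plate over it, z 20 to 24 mm, is clamped by screws in long slots and stands up to 20 mm along x and 4 mm along y from its middle setting, which is x -32 to +32 mm.
- ledge (a point): Point on the base's top, z 12 mm, on the slot's middle line at mount x -72 mm: the open ledge before the plate, where the flange can be set down. Plate frame: as the mount's, but its origin lies at the seat, where the holder's axis stands when home. Plate x -32 to +32, y -45 to +45 mm; slot 24 mm wide, flared to 40 mm over the first 8 mm, open to plate x 16 mm; under it an 8 mm gap, 44 mm wide.
- contact (a joint): Slide, m, 0 free, 0.0055 bottomed: copper contact pin, 7 mm across, z 29 mm, in a black block (plate x 16 to 32, y -13 to +13 mm, top at z 34 mm) behind the seat, pushed back along x by the barrel. The barrel meets it 4.5 mm before the seat with 2 N; 5 N at the seat, 5.5 N where it bottoms 1 mm past the seat; pushing on strains it. With the hook's drag a push of 10 N surely bottoms it.
- hook (a joint): Hinge, rad, 0 shut: sprung brass hook on the plate, z 24 to 34 mm, pivot at plate x -28, y +25 mm; its nose stands in the slot at plate x -11, y +9 mm. The barrel meets it 22 mm before the seat, pushes it 0.26 rad aside (4 to 6 N) and frees it at the seat; it snaps shut and bars the way out, the holder resting on it 2 to 3 mm short of the seat with about 4.5 N; a pull of 10 N makes that 12 N.
- capacitor_a: Copper-cased capacitor, 34 mm across, 58 mm tall with two short studs on top to 66 mm, standing on the mat. To be left alone. Origin: centre of its underside.
- capacitor_b: Copper-cased capacitor like the other. To be left alone. Origin: centre of its underside.
- dial_plate: Cream dial plate, a disc 76 mm across and 10 mm thick, lying on the desk. To be left alone. Origin: centre of its underside.
- oak_box: Oak box with a brass hook latch, 109 x 154 x 69 mm, closed. To be left alone. Origin: centre of its underside.
Things that resemble listed ones, but are neither listed nor needed, are in the scene too. Leave any orange or red look-alike of the mount alone. Leave any red look-alike of the holder alone.

How it is judged:
By the outcome, as a careful person would: the job done as asked, in the order asked, and still so for the second after the job is handed in, with the robot touching nothing.
It also fails if it takes over 69 s, if anything falls off the work surface, if the arm or the gripper's body presses on something with over 40 N, if the wrist force passes 120 N, or if a joint passes its speed limit or range.

## Working session

There is one attempt and no reset: what is moved stays moved. The work goes in short steps, Python scripts to look and compute and a shell command to move; the robot and the scene stay as the last step left them, time stands still between calls to the robot, and variables do not carry over. Pictures are saved under pics/ and viewed, about 8 in all and at most 12, crops included, and the job is handed in when it is done.

```bash
mkdir -p pics; python3 - <<'E'
from rig import sensors, imaging
import cv2,pickle
s=sensors.state();print(s['t'],s['eef_pos'],s['tcp_rot'],s['wrist_force'])
for n in('scene','top'):
    c=imaging.capture(n);pickle.dump(c,open(n+'.pkl','wb'));cv2.imwrite(f'pics/{n}0.png',c['frame'][:,:,::-1])
E
```

```text
0.0 [ 0.27488359 -0.5607921   0.230564  ] [-2.66530614e+00  1.66175213e+00  1.84569222e-03] [-0.14792536  0.02795349 -0.06043173]
```

View pics/top0.png

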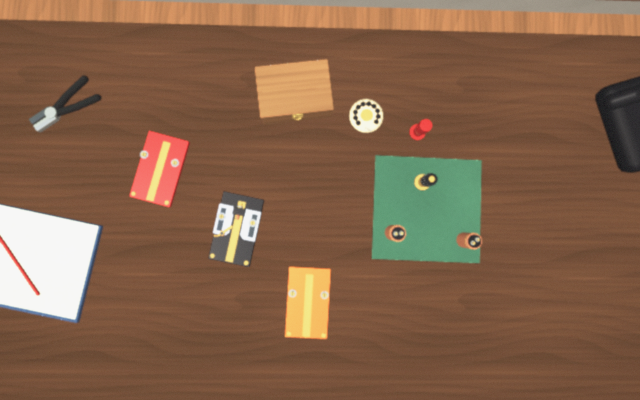

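View pics/scene0.png

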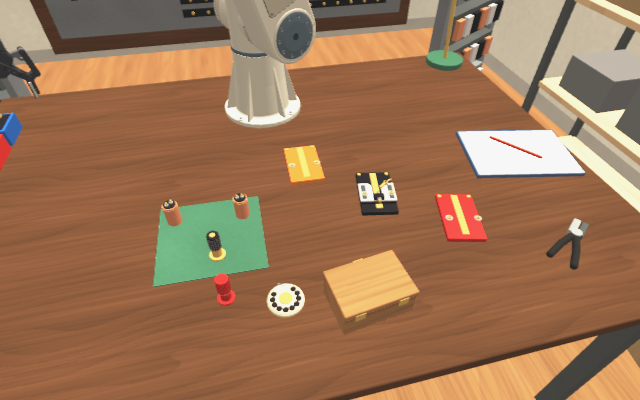

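```bash
cat > h.py <<'E'
import numpy as np,cv2,pickle
def ray(c,u,v,z):
    d=c['R'].T@np.linalg.inv(c['mtx'])@[u,v,1];o=-c['R'].T@c['t']
    return o+d*(z-o[2])/d[2]
def proj(c,X):
    p=c['mtx']@(c['R']@np.array(X)+c['t']);return p[:2]/p[2]
def tri(cs,ps):
    A=[];b=[]
    M=np.zeros((3,3));y=np.zeros(3)
    for c,(u,v) in zip(cs,ps):
        d=c['R'].T@np.linalg.inv(c['mtx'])@[u,v,1];d/=np.linalg.norm(d);o=-c['R'].T@c['t']
        P=np.eye(3)-np.outer(d,d);M+=P;y+=P@o
    return np.linalg.solve(M,y)
E
python3 - <<'E'
from h import *
t=pickle.load(open('top.pkl','rb'));s=pickle.load(open('scene.pkl','rb'))
print('top cam',-t['R'].T@t['t'],'scene',-s['R'].T@s['t'])
print('holder flange',ray(t,421,182,.008),'cap top',ray(t,431,179,.071),'scene flange',ray(s,217,254,.008),ray(s,213,234,.071))
print('mount corners',[ray(t,*p,.012).round(3) for p in((223,193),(263,198),(250,265),(211,259))])
for n,p in dict(capa=(398,233),capb=(474,241)).items(): print(n,ray(t,*p,.061))
print('dial',ray(t,366,116,.01),'box',ray(t,294,89,.069))
a=cv2.resize(t['frame'][180:275,200:275],None,fx=6,fy=6,interpolation=2)
b=cv2.resize(s['frame'][165:220,350:405],None,fx=5,fy=5,interpolation=2)
d=cv2.resize(s['frame'][220:265,190:245],None,fx=5,fy=5,interpolation=2)
I=np.zeros((570,730,3),np.uint8);I[:,:450]=a;I[:275,455:]=b;I[280:505,455:]=d
cv2.imwrite('pics/c1.png',I[:,:,::-1])
E
```

```text
top cam [0.510025   0.0723925  0.87726466] scene [ 1.18440218 -0.100078    0.70438996]
holder flange [ 0.59932612 -0.18343569  0.008     ] cap top [ 0.59942973 -0.18565965  0.071     ] scene flange [ 0.60197008 -0.18313912  0.008     ] [ 0.5991553  -0.18049895  0.071     ]
mount corners [array([0.567, 0.251, 0.012]), array([0.558, 0.164, 0.012]), array([0.413, 0.189, 0.012]), array([0.425, 0.273, 0.012])]
capa [ 0.48734797 -0.11994736  0.061     ]
capb [ 0.47306202 -0.27852221  0.061     ]
dial [ 0.74441336 -0.05951986  0.01      ] box [0.78175747 0.09961355 0.069     ]
```

View pics/c1.png

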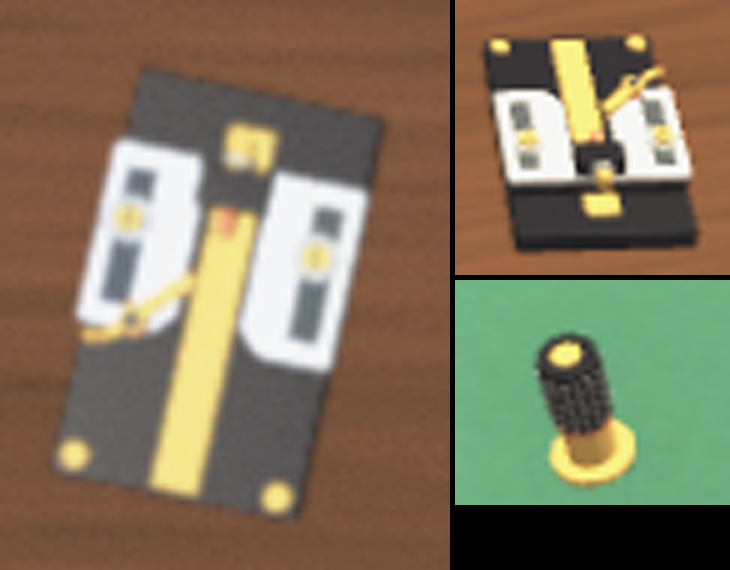

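The black mount at top px (237,229) is the right one. The red (160,168) and orange (308,303) mounts are look-alikes. The black and brass holder at (421,182) is the right one, and the red one (421,129) is a look-alike. The crop confirms this: the hook is on the left (+y), the ledge is towards the robot, and the plate is shifted towards +x. I'll move above the holder with the jaws along the slot direction (about -8°).

```bash
python3 -m jog '[[[3.2,3.8,0,0,0,5.6,8.5],[3.2,3.8,0,0,0,5.6,8.5],[3.2,3.8,0,0,0,5.6,8.5],[3.2,3.8,0,0,0,5.6,8.5],[3.2,3.8,0,0,0,5.6,8.5]]]'
python3 -m jog '[[[3.2,3.8,0,0,0,5.6,8.5],[3.2,3.8,0,0,0,5.6,8.5],[3.2,3.8,0,0,0,5.6,8.5],[3.2,3.8,0,0,0,5.6,8.5],[0,0,0,0,0,5.6,8.5]]]'
python3 - <<'E'
from rig import sensors,imaging
from h import *
from scipy.spatial.transform import Rotation as Rn
s=sensors.state();print(s['eef_pos'],Rn.from_rotvec(s['tcp_rot']).as_matrix().round(3),s['wrist_force'])
c=imaging.capture('wrist');pickle.dump(c,open('w1.pkl','wb'));cv2.imwrite('pics/w1.png',c['frame'][:,:,::-1])
print(-c['R'].T@c['t'],proj(c,[.6,-.184,.071]),proj(c,[.6,-.184,.005]))
E
```

```text
t: 0.6
eef_pos: [0.4359, -0.3695, 0.2311]
tcp_rot: [-2.99, 0.962, 0.001]
wrist_force: [-0.0, -1.6, -0.1]
opening: 0.0847
t: 1.1
eef_pos: [0.5663, -0.2146, 0.2309]
tcp_rot: [-3.134, 0.203, -0.002]
wrist_force: [-0.2, -0.7, -0.1]
opening: 0.085
[ 0.56629771 -0.21460964  0.23094275] [[ 0.992 -0.129  0.001]
 [-0.129 -0.992  0.001]
 [ 0.001 -0.002 -1.   ]] [-0.17211246 -0.66268252 -0.0829862 ]
[ 0.57641038 -0.13631104  0.37353951] [354.11686099 141.42777992] [348.15867334 132.08016446]
```

View pics/w1.png

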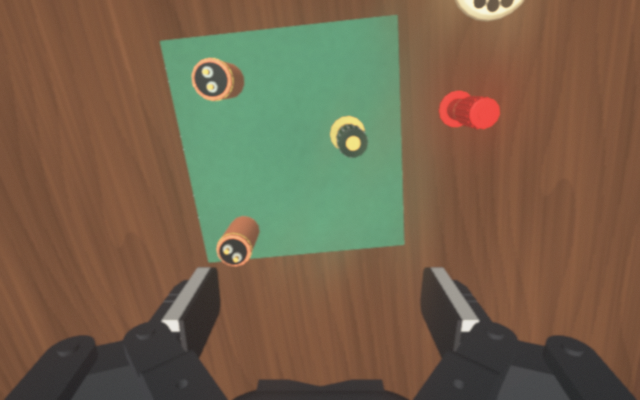

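The wrist view shows the cap top at (353,142) and the flange at (348,131). Both are within 1 px of the projected (0.600, -0.184), so I'm going over it.

```bash
python3 -m jog '[[[3.4,3.1,0,0,0,0,8.5],[0,0,-4,0,0,0,8.5],[0,0,-4,0,0,0,8.5],[0,0,0,0,0,0,8.5],[0,0,0,0,0,0,8.5]]]'
python3 - <<'E'
from rig import imaging
from h import *
c=imaging.capture('wrist');pickle.dump(c,open('w2.pkl','wb'))
f=cv2.cvtColor(c['frame'],cv2.COLOR_RGB2HSV)
print(proj(c,[.6,-.184,.071]),proj(c,[.6,-.184,.008]))
m=cv2.inRange(f,(18,90,120),(35,255,255));n,_,st,ce=cv2.connectedComponentsWithStats(m)
for i in range(1,n):
  if st[i,4]>60: print(st[i],ce[i],ray(c,*ce[i],.071))
g=cv2.inRange(f,(60,60,40),(95,255,255));mat=cv2.morphologyEx(g,cv2.MORPH_CLOSE,np.ones((5,5)))
E
```

```text
t: 1.65
eef_pos: [0.5965, -0.1887, 0.1513]
tcp_rot: [-3.134, 0.219, 0.003]
wrist_force: [-0.1, -1.1, 0.5]
opening: 0.0851
[324.51340818 203.38843586] [323.71547036 179.661281  ]
[492   0  22   5  78] [502.23076923   1.5       ] [ 0.71510049 -0.079653    0.071     ]
[493   0  48  32 543] [514.37937385  16.95764273] [ 0.72207519 -0.08851637  0.071     ]
[478  11  14  17 174] [484.57471264  19.10344828] [ 0.70532355 -0.08724045  0.071     ]
[123 115  11   8  65] [127.87692308 118.06153846] [ 0.4871089  -0.11183138  0.071     ]
[301 160  43  30 658] [322.06838906 171.98632219] [ 0.60136167 -0.16252009  0.071     ]
[313 196  20  19 301] [322.71428571 205.0730897 ] [ 0.59864709 -0.18500721  0.071     ]
```

```bash
python3 -m jog '[[[0.25,0.4,-3.9,0,0,0,8.5],[0,0,-3.9,0,0,0,8.5],[0,0,-2.5,0,0,0,8.5],[0,0,-1.2,0,0,0,8.5],[0,0,0,0,0,0,8.5]]]'
python3 -m jog '[[[0,0,0,0,0,0,1],[0,0,0,0,0,0,1],[0,0,0,0,0,0,1],[0,0,0,0,0,0,1],[0,0,0,0,0,0,1]]]'
python3 -m jog '[[[0,0,0,0,0,0,1],[0,0,0,0,0,0,1],[0,0,0,0,0,0,1],[0,0,0,0,0,0,1],[0,0,0,0,0,0,1]]]'
```

```text
t: 2.2
eef_pos: [0.5998, -0.1846, 0.0366]
tcp_rot: [-3.134, 0.217, 0.0]
wrist_force: [0.2, 0.5, 0.3]
opening: 0.0849
t: 2.7
eef_pos: [0.6001, -0.1844, 0.0373]
tcp_rot: [3.134, -0.216, 0.002]
wrist_force: [-1.0, 0.2, 6.2]
opening: 0.0246
t: 3.2
eef_pos: [0.6001, -0.1844, 0.0372]
tcp_rot: [3.134, -0.216, 0.002]
wrist_force: [-1.5, -0.3, 5.8]
opening: 0.0245
```

```bash
python3 -m jog '[[[0,0,2,0,0,0,1],[0,0,4,0,0,0,1],[0,0,4,0,0,0,1],[0,0,4,0,0,0,1],[-1.5,3.9,0,0,0,0,1]]]'
python3 -m jog '[[[-1.5,3.9,0,0,0,0,1],[-1.5,3.9,0,0,0,0,1],[-1.5,3.9,0,0,0,0,1],[-1.5,3.9,0,0,0,0,1],[-1.5,3.9,0,0,0,0,1]]]'
python3 -m jog '[[[-1.5,3.9,0,0,0,0,1],[-1.5,3.9,0,0,0,0,1],[0,0,0,0,0,0,1],[0,0,0,0,0,0,1],[0,0,0,0,0,0,1]]]'
python3 - <<'E'
from rig import imaging,sensors
from h import *
c=imaging.capture('wrist');pickle.dump(c,open('w3.pkl','wb'));cv2.imwrite('pics/w3.png',c['frame'][:,:,::-1])
print(sensors.state()['wrist_force'])
E
```

```text
t: 3.7
eef_pos: [0.5897, -0.1487, 0.1825]
tcp_rot: [3.13, -0.22, 0.019]
wrist_force: [1.5, 0.1, -2.6]
opening: 0.0246
t: 4.2
eef_pos: [0.5086, 0.0511, 0.1763]
tcp_rot: [-3.134, 0.216, 0.0]
wrist_force: [1.1, 0.2, -3.1]
opening: 0.0245
t: 4.7
eef_pos: [0.4798, 0.1273, 0.1763]
tcp_rot: [3.134, -0.216, 0.0]
wrist_force: [1.0, -0.7, -2.3]
opening: 0.0246
[-0.17575809 -0.17246362 -1.85119903]
```

View pics/w3.png

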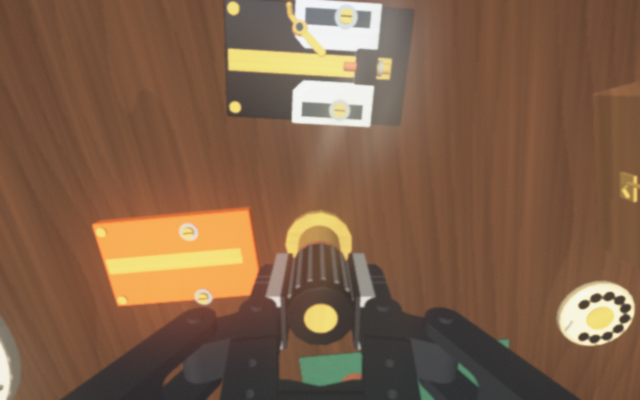

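The wrist view shows the mount at (225..413, 0..127), with the strip along row ~62, the contact at (350,66), and the plate halves at (292..382). The holder is upright in the jaws, with its flange at (319,240). Next I'll compute the mount's axis and seat.

```bash
python3 - <<'E'
from h import *
c=pickle.load(open('w3.pkl','rb'));f=c['frame'][:135,215:430];hsv=cv2.cvtColor(f,cv2.COLOR_RGB2HSV)
for nm,lo,hi,z in(('white',(0,0,190),(180,40,255),.024),('yellow',(18,110,150),(35,255,255),.012),('red',(0,90,150),(14,255,255),.029)):
  m=cv2.inRange(hsv,lo,hi);cs,_=cv2.findContours(m,0,2)
  for k in cs:
    if cv2.contourArea(k)<25: continue
    k=k+np.array([[215,0]]);b=cv2.boxPoints(cv2.minAreaRect(k))
    P=np.array([ray(c,*p,z) for p in b]);e=P-np.roll(P,1,0)
    ap=cv2.approxPolyDP(k,2,True)[:,0]
    print(nm,cv2.contourArea(k),'ctr',P.mean(0).round(4),'edges',[(round(np.hypot(*d[:2]),4),round(np.degrees(np.arctan2(d[1],d[0])),1)) for d in e[:2]])
    print('  ',[(tuple(int(v) for v in p),*(ray(c,*p,z)[:2].round(4).tolist())) for p in ap][:14])
t=pickle.load(open('top.pkl','rb'))
m=cv2.cvtColor(f,cv2.COLOR_RGB2GRAY)
g=cv2.resize(f,None,fx=3.6,fy=3.6,interpolation=2);cv2.imwrite('pics/c3.png',g[:,:,::-1])
for p in((225,0),(228,116),(402,125),(414,9)): print(p,ray(c,*p,.012).round(4))
E
```

```text
white 3251.0 ctr [0.4988 0.1914 0.024 ] edges [(np.float64(0.0661), np.float64(168.9)), (np.float64(0.0338), np.float64(77.3))]
   [((293, 90), 0.4691, 0.2061), ((293, 122), 0.4651, 0.1813), ((354, 126), 0.5143, 0.1712), ((370, 124), 0.5275, 0.171), ((373, 86), 0.5327, 0.2002), ((304, 80), 0.479, 0.2123)]
white 72.5 ctr [0.4823 0.2398 0.024 ] edges [(np.float64(0.014), np.float64(129.0)), (np.float64(0.0042), np.float64(33.8))]
   [((295, 36), 0.477, 0.2447), ((304, 47), 0.4827, 0.2361), ((311, 47), 0.488, 0.2353), ((302, 37), 0.4822, 0.2432)]
white 2931.0 ctr [0.5097 0.2474 0.024 ] edges [(np.float64(0.0666), np.float64(168.9)), (np.float64(0.0336), np.float64(77.0))]
   [((296, 0), 0.4817, 0.2686), ((295, 16), 0.4792, 0.2582), ((302, 20), 0.484, 0.2548), ((306, 7), 0.4883, 0.263), ((337, 10), 0.511, 0.2578), ((337, 26), 0.5097, 0.2471), ((307, 25), 0.4872, 0.2509), ((309, 32), 0.488, 0.2459), ((324, 48), 0.4978, 0.2332), ((377, 48), 0.5383, 0.2275), ((381, 4), 0.544, 0.2572)]
yellow 101.5 ctr [0.4173 0.1998 0.012 ] edges [(np.float64(0.009), np.float64(77.4)), (np.float64(0.0092), 
[... 922 characters left out ...]
((295, 20), 0.4783, 0.2575), ((291, 3), 0.4771, 0.2697)]
yellow 110.0 ctr [0.4315 0.2726 0.012 ] edges [(np.float64(0.0083), np.float64(77.3)), (np.float64(0.0085), np.float64(-8.0))]
   [((230, 2), 0.4305, 0.2769), ((227, 9), 0.4272, 0.2725), ((231, 14), 0.4295, 0.2687), ((236, 14), 0.4333, 0.2681), ((238, 5), 0.4362, 0.274)]
red 78.0 ctr [0.5158 0.2173 0.029 ] edges [(np.float64(0.0093), np.float64(172.0)), (np.float64(0.0058), np.float64(83.2))]
   [((356, 63), 0.5206, 0.2188), ((345, 63), 0.5122, 0.22), ((344, 69), 0.511, 0.2158), ((354, 70), 0.5185, 0.214)]
(225, 0) [0.427  0.2788 0.012 ]
(228, 116) [0.4101 0.193  0.012 ]
(402, 125) [0.5561 0.1649 0.012 ]
(414, 9) [0.5713 0.2523 0.012 ]
```

View pics/c3.png

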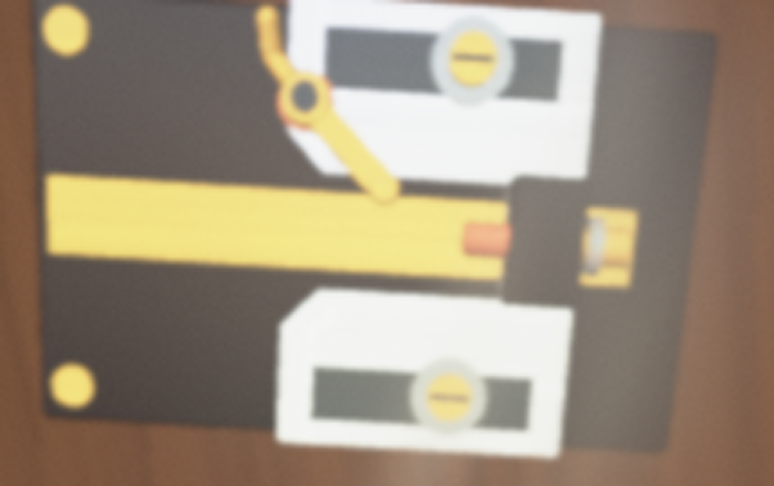

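```bash
python3 - <<'E'
from h import *
c=pickle.load(open('w3.pkl','rb'));f=c['frame'];hsv=cv2.cvtColor(f,cv2.COLOR_RGB2HSV)
m=cv2.inRange(hsv,(18,100,120),(35,255,255));m[:200]=0;m[:,:270]=0;m[:,370:]=0
n,_,st,ce=cv2.connectedComponentsWithStats(m)
T=np.array([.4798,.1273,.1763])
for i in range(1,n):
  if st[i,4]>100: print(st[i],ce[i])
for z,h in((.2101,'captop'),(.1471,'flange top')):
  print(h,proj(c,[T[0],T[1],z]),[proj(c,[T[0]+.018*np.cos(a),T[1]+.018*np.sin(a),z]).round(1) for a in(0,1.57,3.14,4.71)])
k=max((q for q in cv2.findContours(m,0,2)[0]),key=lambda q:q[:,0,1].min()<240 and len(q))
print('cap',[ray(c,*ce[i],.2101).round(4) for i in range(1,n) if st[i,4]>100])
pts=k[:,0];pts=pts[[p[1]<232 for p in pts]]
Q=np.array([ray(c,*p,.1471)[:2] for p in pts]);A=np.c_[2*Q,np.ones(len(Q))];o=np.linalg.lstsq(A,(Q**2).sum(1),rcond=None)[0]
print('flange circle',o[:2],np.sqrt(o[2]+o[0]**2+o[1]**2))
E
```

```text
[ 286  210   66   50 1740] [319.04137931 231.42471264]
[303 303  35  31 842] [320.33729216 318.06413302]
captop [320.06933835 315.6653043 ] [array([369.4, 309.8]), array([312.9, 272.1]), array([271.3, 321.4]), array([326.5, 355.6])]
flange top [319.99486893 242.56949692] [array([353.5, 238.3]), array([315.2, 211.1]), array([286.7, 246.8]), array([324.5, 272.2])]
cap [array([0.4841, 0.1602, 0.2101]), array([0.4798, 0.1263, 0.2101])]
flange circle [0.47924635 0.12810421] 0.016922026468405797
```

```bash
python3 -m jog '[[[-1.4,3.5,0,0,0,-1,1],[-1.4,3.5,0,0,0,-1,1],[-1.1,3.5,0,0,0,-1,1],[0,0,-3,0,0,0,1],[0,0,-4,0,0,0,1]]]'
python3 -m jog '[[[0,0,-3.5,0,0,0,1],[0,0,-1.5,0,0,0,1],[0,0,0,0,0,0,1],[0,0,0,0,0,0,1],[0,0,0,0,0,0,1]]]'
python3 - <<'E'
from rig import imaging
from h import *
for n in('wrist','top','scene'):
    c=imaging.capture(n);pickle.dump(c,open(n+'4.pkl','wb'))
    if n=='wrist': a=c['frame']
    if n=='scene': b=cv2.resize(c['frame'][140:225,340:420],None,fx=2,fy=2)
a=a.copy();a[:170,:160]=b
cv2.imwrite('pics/w4.png',a[:,:,::-1])
E
```

```text
t: 5.25
eef_pos: [0.4428, 0.2338, 0.1072]
tcp_rot: [-3.125, 0.297, -0.007]
wrist_force: [-0.1, -0.0, -3.0]
opening: 0.0243
t: 5.75
eef_pos: [0.4418, 0.2328, 0.0574]
tcp_rot: [-3.126, 0.299, -0.003]
wrist_force: [0.1, 0.2, -1.0]
opening: 0.0244
```

View pics/w4.png

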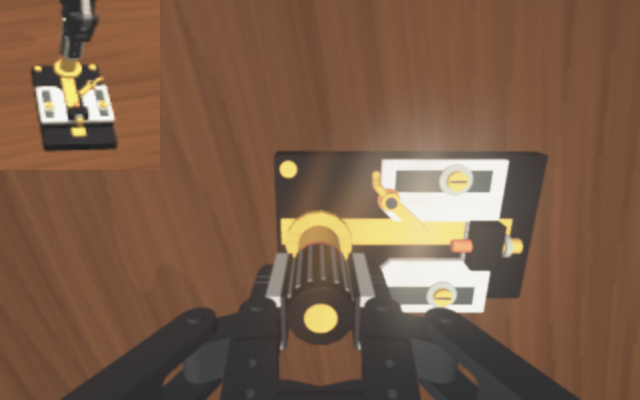

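The holder is over the ledge, with its flange at (319,235), the strip ahead along row ~232 and the pin at (461,246). I'll check the lateral offset from this view.

```bash
python3 - <<'E'
from h import *
c=pickle.load(open('wrist4.pkl','rb'))
f=c['frame']
x=np.array([.982,-.189]);y=np.array([.189,.982]);T=np.array([.4418,.2328]);print('TCP s,y',T@x,T@y)
g=cv2.cvtColor(f,cv2.COLOR_RGB2HSV)
def edges(u,r0,r1,ch=2):
    col=cv2.GaussianBlur(f,(3,3),0)[r0:r1,u].astype(int);d=np.abs(np.diff(col,axis=0)).sum(1)
    return [r0+i+.5 for i in range(1,len(d)-1) if d[i]>45 and d[i]>=d[i-1] and d[i]>d[i+1]]
for u in(360,440,470,395,405,415,450): 
    print(u,[(r,(ray(c,u,r,.012)[:2]@y).round(4),(ray(c,u,r,.024)[:2]@y).round(4)) for r in edges(u,140,312)])
for v in(175,275,300): 
  row=f[v].astype(int);d=np.abs(np.diff(row[365:560],axis=0)).sum(1)
  print(v,[(365+i+.5,(ray(c,365+i+.5,v,.024)[:2]@x).round(4)) for i in range(1,len(d)-1) if d[i]>60 and d[i]>=d[i-1] and d[i]>d[i+1]])
m=cv2.inRange(g,(2,140,150),(13,255,255));m[:,:440]=0;m[:230]=0;m[260:]=0
ys,xs=np.nonzero(m);print('pin',xs.min(),xs.max(),ys.min(),ys.max(),[ray(c,xs.min()-.5,(ys.min()+ys.max())/2,.029)[:2]@q for q in(x,y)])
for a,b in((285,245),(352,245),(319,211)):print('flange',[ray(c,a,b,.0282)[:2]@q for q in(x,y)])
E
```

```text
TCP s,y 0.3898484 0.3121098
360 [(218.5, np.float64(0.3197), np.float64(0.3243)), (244.5, np.float64(0.3035), np.float64(0.3091)), (252.5, np.float64(0.2983), np.float64(0.3042)), (306.5, np.float64(0.2612), np.float64(0.2695))]
440 [(158.5, np.float64(0.3543), np.float64(0.3566)), (170.5, np.float64(0.3476), np.float64(0.3504)), (191.5, np.float64(0.3357), np.float64(0.3392)), (244.5, np.float64(0.3033), np.float64(0.3089)), (258.5, np.float64(0.2942), np.float64(0.3004)), (287.5, np.float64(0.2745), np.float64(0.282)), (296.5, np.float64(0.2682), np.float64(0.276)), (299.5, np.float64(0.266), np.float64(0.274)), (307.5, np.float64(0.2603), np.float64(0.2686))]
470 [(158.5, np.float64(0.3542), np.float64(0.3566)), (191.5, np.float64(0.3356), np.float64(0.3392)), (220.5, np.float64(0.3183), np.float64(0.3229)), (239.5, np.float64(0.3064), np.float64(0.3118)), (251.5, np.float64(0.2987), np.float64(0.3046)), (269.5, np.float64(0.2868), np.float64(0.2935)), (286.5, np.float64(0.2751), np.float64(0.2825)), (304.5, np.float64(0.2624), np.float64(0.2706))]
395 [(158.5, np.float64(0.3543),
[... 1130 characters left out ...]
.2588), np.float64(0.2672))]
175 [(371.5, np.float64(0.4165)), (381.5, np.float64(0.4216)), (395.5, np.float64(0.4288)), (440.5, np.float64(0.452)), (472.5, np.float64(0.4684)), (491.5, np.float64(0.4782)), (506.5, np.float64(0.4859))]
275 [(369.5, np.float64(0.4178)), (383.5, np.float64(0.4258)), (489.5, np.float64(0.4857))]
300 [(367.5, np.float64(0.4174)), (426.5, np.float64(0.4516)), (454.5, np.float64(0.4678)), (472.5, np.float64(0.4782)), (485.5, np.float64(0.4858))]Traceback (most recent call last):
  File "<stdin>", line 15, in <module>
    return umr_minimum(a, axis, None, out, keepdims, initial, where)
ValueError: zero-size array to reduction operation minimum which has no identity
```

The slot midline is at y 0.3117 against 0.3121 for the TCP, and the seat is at s≈0.4537, 64 mm ahead. I'll descend to touch the ledge.

```bash
python3 -m jog '[[[0,-0.04,-0.5,0,0,0,1],[0,0,-0.4,0,0,0,1],[0,0,0,0,0,0,1],[0,0,0,0,0,0,1]]]'; python3 -m jog '[[[0,0,-0.1,0,0,0,1],[0,0,0,0,0,0,1]]]'; python3 -m jog '[[[0,0,-0.1,0,0,0,1],[0,0,0,0,0,0,1]]]'
```

```text
t: 6.3
eef_pos: [0.4404, 0.2324, 0.0471]
tcp_rot: [3.127, -0.298, -0.001]
wrist_force: [-0.3, 0.4, -2.1]
opening: 0.0245
t: 6.5
eef_pos: [0.4407, 0.2325, 0.0463]
tcp_rot: [-3.127, 0.298, -0.0]
wrist_force: [0.5, -0.0, -1.6]
opening: 0.0249
t: 6.7
eef_pos: [0.4407, 0.2326, 0.0462]
tcp_rot: [-3.127, 0.298, -0.0]
wrist_force: [-4.1, -1.1, 12.7]
opening: 0.0249
```

```bash
python3 -m jog '[[[0,0,0.22,0,0,0,1],[0,0,0,0,0,0,1],[0.49,-0.095,0,0,0,0,1],[0.49,-0.095,0,0,0,0,1],[0,0,0,0,0,0,1]]]';  python3 -m jog '[[[0.49,-0.095,0,0,0,0,1],[0.49,-0.095,0,0,0,0,1],[0,0,0,0,0,0,1],[0,0,0,0,0,0,1]]]'
```

```text
t: 7.2
eef_pos: [0.4514, 0.2305, 0.0474]
tcp_rot: [-3.127, 0.298, -0.001]
wrist_force: [-0.0, 0.5, -2.5]
opening: 0.0245
t: 7.6
eef_pos: [0.4603, 0.2285, 0.0474]
tcp_rot: [3.127, -0.298, -0.0]
wrist_force: [0.1, -0.1, -1.2]
opening: 0.0244
```

```bash
python3 -m jog '[[[0.49,-0.092,0,0,0,0,1],[0,0,0,0,0,0,1]]]';  python3 -m jog '[[[0.49,-0.092,0,0,0,0,1],[0,0,0,0,0,0,1],[0,0,0,0,0,0,1]]]'; python3 -m jog '[[[0.29,-0.055,0,0,0,0,1],[0,0,0,0,0,0,1],[0,0,0,0,0,0,1]]]'
```

```text
t: 7.8
eef_pos: [0.4658, 0.2278, 0.0476]
tcp_rot: [-3.127, 0.298, -0.001]
wrist_force: [0.2, 0.5, -3.3]
opening: 0.0245
t: 8.1
eef_pos: [0.4701, 0.2267, 0.0475]
tcp_rot: [3.127, -0.298, -0.0]
wrist_force: [-0.6, 0.4, -2.8]
opening: 0.0242
t: 8.4
eef_pos: [0.473, 0.2262, 0.0475]
tcp_rot: [-3.127, 0.298, -0.0]
wrist_force: [-0.8, 0.1, -2.4]
opening: 0.0247
```

```bash
python3 -m jog '[[[0.49,-0.092,0,0,0,0,1],[0,0,0,0,0,0,1],[0,0,0,0,0,0,1]]]';  python3 -m jog '[[[0.39,-0.074,0,0,0,0,1],[0,0,0,0,0,0,1],[0,0,0,0,0,0,1]]]'; python3 -m jog '[[[0.29,-0.055,0,0,0,0,1],[0,0,0,0,0,0,1],[0,0,0,0,0,0,1]]]'
```

```text
t: 8.7
eef_pos: [0.478, 0.2253, 0.0475]
tcp_rot: [-3.127, 0.298, -0.0]
wrist_force: [-0.1, -0.2, -3.0]
opening: 0.0245
t: 9.0
eef_pos: [0.4818, 0.2245, 0.0475]
tcp_rot: [-3.127, 0.298, -0.0]
wrist_force: [0.1, 0.2, -2.2]
opening: 0.0247
t: 9.3
eef_pos: [0.4843, 0.2237, 0.0473]
tcp_rot: [3.127, -0.298, -0.001]
wrist_force: [-1.8, -1.7, -0.7]
opening: 0.0243
```

```bash
python3 -m jog '[[[0.29,-0.055,0,0,0,0,1],[0,0,0,0,0,0,1],[0,0,0,0,0,0,1]]]';  python3 -m jog '[[[0.29,-0.055,0,0,0,0,1],[0,0,0,0,0,0,1],[0,0,0,0,0,0,1]]]'; python3 -m jog '[[[0.29,-0.055,0,0,0,0,1],[0,0,0,0,0,0,1],[0,0,0,0,0,0,1]]]'
```

```text
t: 9.6
eef_pos: [0.4869, 0.2231, 0.0472]
tcp_rot: [3.127, -0.298, -0.002]
wrist_force: [-4.7, -2.7, -2.3]
opening: 0.0247
t: 9.9
eef_pos: [0.49, 0.2225, 0.0472]
tcp_rot: [3.127, -0.298, -0.001]
wrist_force: [-3.6, -3.2, -2.9]
opening: 0.0243
t: 10.2
eef_pos: [0.4931, 0.2219, 0.0473]
tcp_rot: [3.127, -0.298, -0.0]
wrist_force: [-3.4, -4.9, -2.3]
opening: 0.0247
```

```bash
python3 -m jog '[[[0.3,-0.03,0,0,0,0,1],[0,0,0,0,0,0,1],[0,0,0,0,0,0,1]]]';  python3 -m jog '[[[0.3,-0.045,0,0,0,0,1],[0,0,0,0,0,0,1],[0,0,0,0,0,0,1]]]'; python3 -m jog '[[[0.15,-0.028,0,0,0,0,1],[0,0,0,0,0,0,1],[0,0,0,0,0,0,1]]]'
```

```text
t: 10.5
eef_pos: [0.4963, 0.2215, 0.0474]
tcp_rot: [3.127, -0.297, -0.0]
wrist_force: [-3.2, -4.8, -3.0]
opening: 0.0244
t: 10.8
eef_pos: [0.4996, 0.221, 0.0474]
tcp_rot: [3.127, -0.297, 0.001]
wrist_force: [-1.3, -6.7, -3.9]
opening: 0.0245
t: 11.1
eef_pos: [0.5007, 0.2207, 0.0474]
tcp_rot: [3.127, -0.297, -0.0]
wrist_force: [-1.9, -6.2, -3.3]
opening: 0.0245
```

```bash
python3 -m jog '[[[0.1,-0.019,0,0,0,0,1],[0,0,0,0,0,0,1],[0,0,0,0,0,0,1]]]';  python3 -m jog '[[[0.1,-0.019,0,0,0,0,1],[0,0,0,0,0,0,1],[0,0,0,0,0,0,1]]]'
```

```text
t: 11.4
eef_pos: [0.5014, 0.2206, 0.0473]
tcp_rot: [3.127, -0.298, -0.001]
wrist_force: [-4.1, -5.0, -1.1]
opening: 0.0246
t: 11.7
eef_pos: [0.5024, 0.2204, 0.0474]
tcp_rot: [3.126, -0.298, -0.001]
wrist_force: [-3.8, -4.9, -1.4]
opening: 0.0246
```

```bash
python3 -m jog '[[[0.08,-0.015,0,0,0,0,1],[0,0,0,0,0,0,1],[0,0,0,0,0,0,1]]]'
```

```text
t: 12.0
eef_pos: [0.5031, 0.2202, 0.0473]
tcp_rot: [3.126, -0.297, -0.001]
wrist_force: [-4.3, -3.8, -0.9]
opening: 0.0248
```

```bash
python3 -m jog '[[[0.05,-0.01,0,0,0,0,1],[0,0,0,0,0,0,1],[0,0,0,0,0,0,1]]]';  python3 -m jog '[[[0.05,-0.01,0,0,0,0,1],[0,0,0,0,0,0,1],[0,0,0,0,0,0,1]]]'
```

```text
t: 12.3
eef_pos: [0.5036, 0.2202, 0.0474]
tcp_rot: [3.126, -0.297, -0.001]
wrist_force: [-4.0, -5.1, -1.1]
opening: 0.0245
t: 12.6
eef_pos: [0.5044, 0.2203, 0.0474]
tcp_rot: [3.127, -0.298, -0.001]
wrist_force: [-4.1, -4.5, -2.3]
opening: 0.0245
```

```bash
python3 -m jog '[[[0.05,-0.01,0,0,0,0,1],[0,0,0,0,0,0,1],[0,0,0,0,0,0,1]]]'
```

```text
t: 12.9
eef_pos: [0.5046, 0.2203, 0.0474]
tcp_rot: [3.127, -0.298, -0.001]
wrist_force: [-4.7, -2.8, -1.0]
opening: 0.0245
```

```bash
python3 -m jog '[[[0.05,-0.01,0,0,0,0,1],[0,0,0,0,0,0,1],[0,0,0,0,0,0,1]]]'
```

```text
t: 13.2
eef_pos: [0.5049, 0.2203, 0.0474]
tcp_rot: [3.127, -0.298, -0.002]
wrist_force: [-4.7, -1.8, -2.4]
opening: 0.0248
```

```bash
python3 -m jog '[[[0.05,-0.01,0,0,0,0,1],[0,0,0,0,0,0,1],[0,0,0,0,0,0,1]]]'
```

```text
t: 13.5
eef_pos: [0.5054, 0.2202, 0.0474]
tcp_rot: [3.127, -0.298, -0.002]
wrist_force: [-5.5, -2.3, -1.2]
opening: 0.0245
```

```bash
python3 -m jog '[[[0.04,-0.008,0,0,0,0,1],[0,0,0,0,0,0,1],[0,0,0,0,0,0,1]]]'
```

```text
t: 13.8
eef_pos: [0.5058, 0.2201, 0.0474]
tcp_rot: [3.127, -0.298, -0.002]
wrist_force: [-5.3, -2.2, -1.5]
opening: 0.0245
```

```bash
python3 - <<'E'
from rig import imaging
from h import *
c=imaging.capture('wrist');s=imaging.capture('scene');t=imaging.capture('top')
a=cv2.resize(c['frame'][130:330,170:500],None,fx=2,fy=2,interpolation=2)
I=np.zeros((600,760,3),np.uint8);I[:400,:660]=a
b=cv2.resize(s['frame'][165:215,350:400],None,fx=4,fy=4);I[400:,:200]=b
d=cv2.resize(t['frame'][185:235,205:265],None,fx=4,fy=4);I[400:,210:450]=d
cv2.imwrite('pics/w5.png',I[:,:,::-1])
E
```

```text
(no output)
```

View pics/w5.png

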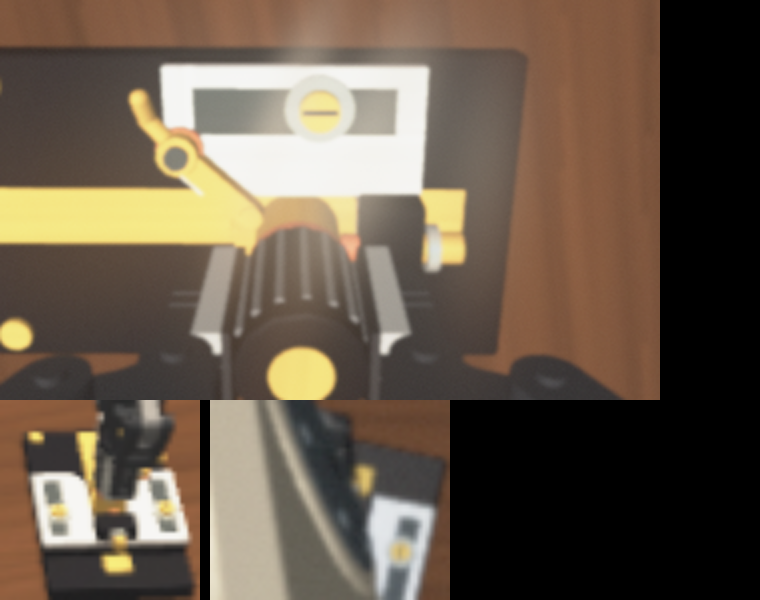

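The hook nose stands in the slot behind the barrel at about crop px (245,230), which looks shut. The pin at (350,245) is pressed in. I'll press on to bottom it gently.

```bash
python3 -m jog '[[[0.03,-0.006,0,0,0,0,1],[0,0,0,0,0,0,1],[0,0,0,0,0,0,1]]]'
```

```text
t: 14.25
eef_pos: [0.506, 0.2201, 0.0474]
tcp_rot: [3.127, -0.298, -0.002]
wrist_force: [-5.5, -1.7, -0.8]
opening: 0.0247
```

```bash
python3 -m jog '[[[0.03,-0.006,0,0,0,0,1],[0,0,0,0,0,0,1],[0,0,0,0,0,0,1]]]'
```

```text
t: 14.55
eef_pos: [0.5061, 0.22, 0.0473]
tcp_rot: [3.127, -0.298, -0.003]
wrist_force: [-6.8, -1.8, -0.9]
opening: 0.0243
```

```bash
python3 -m jog '[[[0.02,-0.004,0,0,0,0,1],[0,0,0,0,0,0,1],[0,0,0,0,0,0,1]]]'
```

```text
t: 14.85
eef_pos: [0.5061, 0.22, 0.0473]
tcp_rot: [3.127, -0.298, -0.003]
wrist_force: [-7.7, -0.7, -0.3]
opening: 0.0246
```

```bash
python3 -m jog '[[[-0.15,0.03,0,0,0,0,1],[0,0,0,0,0,0,1],[0,0,0,0,0,0,1]]]';python3 -m jog '[[[-0.1,0.02,0,0,0,0,1],[0,0,0,0,0,0,1],[0,0,0,0,0,0,1]]]'
```

```text
t: 15.15
eef_pos: [0.5051, 0.2202, 0.0474]
tcp_rot: [3.127, -0.298, -0.002]
wrist_force: [-6.3, -2.4, -1.7]
opening: 0.0244
t: 15.45
eef_pos: [0.5047, 0.2205, 0.0474]
tcp_rot: [3.127, -0.298, -0.0]
wrist_force: [-3.4, -2.6, -3.1]
opening: 0.0246
```

```bash
python3 -m jog '[[[-0.1,0.02,0,0,0,0,1],[0,0,0,0,0,0,1],[0,0,0,0,0,0,1]]]';python3 -m jog '[[[-0.05,0.01,0,0,0,0,1],[0,0,0,0,0,0,1],[0,0,0,0,0,0,1]]]'
```

```text
t: 15.75
eef_pos: [0.5044, 0.2208, 0.0476]
tcp_rot: [-3.127, 0.298, -0.002]
wrist_force: [1.1, -4.5, -5.7]
opening: 0.0246
t: 16.05
eef_pos: [0.5043, 0.2208, 0.0476]
tcp_rot: [-3.127, 0.298, -0.003]
wrist_force: [2.1, -5.3, -6.0]
opening: 0.0244
```

```bash
python3 -m jog '[[[-0.04,0.008,0,0,0,0,1],[0,0,0,0,0,0,1],[0,0,0,0,0,0,1]]]'
```

```text
t: 16.35
eef_pos: [0.5042, 0.2209, 0.0477]
tcp_rot: [-3.127, 0.297, -0.004]
wrist_force: [4.1, -7.6, -7.4]
opening: 0.0245
```

```bash
python3 -m jog '[[[-0.01,-0.05,-0.05,0,0,0,1],[0,0,0,0,0,0,1],[0,0,0,0,0,0,1]]]'
```

```text
t: 16.65
eef_pos: [0.5042, 0.2208, 0.0476]
tcp_rot: [-3.126, 0.298, -0.004]
wrist_force: [2.4, -4.8, -2.1]
opening: 0.0243
```

```bash
python3 -m jog '[[[-0.01,-0.03,-0.03,0,0,0,1],[0,0,0,0,0,0,1],[0,0,0,0,0,0,1]]]'
```

```text
t: 16.95
eef_pos: [0.5042, 0.2207, 0.0474]
tcp_rot: [-3.126, 0.298, -0.004]
wrist_force: [4.2, -3.8, -0.6]
opening: 0.0242
```

```bash
python3 -m jog '[[[-0.05,-0.01,0,0,0,0,1],[0,0,0,0,0,0,1],[0,0,0,0,0,0,1]]]'
```

```text
t: 17.25
eef_pos: [0.5041, 0.2206, 0.0475]
tcp_rot: [-3.126, 0.298, -0.006]
wrist_force: [5.8, -4.3, -1.1]
opening: 0.0248
```

```bash
python3 -m jog '[[[-0.04,-0.01,0,0,0,0,1],[0,0,0,0,0,0,1],[0,0,0,0,0,0,1]]]'
```

```text
t: 17.55
eef_pos: [0.504, 0.2206, 0.0475]
tcp_rot: [-3.126, 0.298, -0.007]
wrist_force: [6.3, -3.7, -1.4]
opening: 0.0248
```

```bash
python3 -m jog '[[[-0.06,0.005,0,0,0,0,1],[0,0,0,0,0,0,1],[0,0,0,0,0,0,1]]]'
```

```text
t: 17.85
eef_pos: [0.5039, 0.2207, 0.0475]
tcp_rot: [-3.125, 0.297, -0.008]
wrist_force: [8.0, -4.3, -3.8]
opening: 0.0243
```

```bash
python3 -m jog '[[[-0.05,0.005,0,0,0,0,1],[0,0,0,0,0,0,1],[0,0,0,0,0,0,1]]]'
```

```text
t: 18.15
eef_pos: [0.5038, 0.2207, 0.0475]
tcp_rot: [-3.125, 0.297, -0.009]
wrist_force: [8.8, -5.5, -5.0]
opening: 0.0246
```

The pull is about 9.7 N along the slot and the holder isn't moving. I'll hold it there briefly with a small increment.

```bash
python3 -m jog '[[[-0.02,0,0,0,0,0,1],[0,0,0,0,0,0,1],[0,0,0,0,0,0,1],[0,0,0,0,0,0,1],[0,0,0,0,0,0,1]]]'; python3 -m jog '[[[0,0,0,0,0,0,1],[0,0,0,0,0,0,1],[0,0,0,0,0,0,1]]]'
```

```text
t: 18.65
eef_pos: [0.5037, 0.2207, 0.0475]
tcp_rot: [-3.125, 0.297, -0.009]
wrist_force: [9.6, -5.3, -5.2]
opening: 0.0245
t: 18.95
eef_pos: [0.5037, 0.2207, 0.0475]
tcp_rot: [-3.125, 0.297, -0.009]
wrist_force: [10.7, -4.6, -5.1]
opening: 0.0245
```

```bash
python3 -m jog '[[[0.1,-0.02,-0.03,0,0,0,1],[0,0,0,0,0,0,1],[0,0,0,0,0,0,1]]]';python3 -m jog '[[[0.1,-0.03,-0.02,0,0,0,1],[0,0,0,0,0,0,1],[0,0,0,0,0,0,1]]]'
```

```text
t: 19.25
eef_pos: [0.5039, 0.2206, 0.0473]
tcp_rot: [-3.125, 0.298, -0.007]
wrist_force: [5.5, -4.6, -1.0]
opening: 0.0245
t: 19.55
eef_pos: [0.5038, 0.2202, 0.0469]
tcp_rot: [-3.126, 0.298, -0.004]
wrist_force: [5.7, -2.0, 1.9]
opening: 0.0246
```

```bash
python3 -m jog '[[[0.1,-0.02,0,0,0,0,1],[0,0,0,0,0,0,1],[0,0,0,0,0,0,1]]]';python3 -m jog '[[[0.06,-0.01,0,0,0,0,1],[0,0,0,0,0,0,1],[0,0,0,0,0,0,1]]]'
```

```text
t: 19.85
eef_pos: [0.5034, 0.2195, 0.0463]
tcp_rot: [-3.127, 0.298, 0.0]
wrist_force: [1.1, 1.0, 4.3]
opening: 0.0245
t: 20.15
eef_pos: [0.5034, 0.2195, 0.0462]
tcp_rot: [-3.127, 0.298, 0.002]
wrist_force: [-0.9, 0.8, 6.3]
opening: 0.0247
```

The forces are near zero and the holder stands on the base. Releasing it now.

```bash
python3 -m jog '[[[0,0,0.03,0,0,0,3],[0,0,0,0,0,0,4],[0,0,0,0,0,0,6],[0,0,0,0,0,0,8.5],[0,0,0,0,0,0,8.5]]]';python3 -m jog '[[[0,0,0,0,0,0,8.5],[0,0,1,0,0,0,8.5],[0,0,3,0,0,0,8.5],[0,0,4,0,0,0,8.5],[0,0,4,0,0,0,8.5]]]'
python3 -m jog '[[[0,-3,1,0,0,0,8.5],[0,-4,0,0,0,0,8.5],[0,-2,0,0,0,0,8.5],[0,0,0,0,0,0,8.5],[0,0,0,0,0,0,8.5]]]'
python3 - <<'E'
from rig import imaging,sensors
from h import *
print(sensors.state()['wrist_force'])
c=imaging.capture('wrist');s=imaging.capture('scene');t=imaging.capture('top')
pickle.dump(c,open('w6.pkl','wb'))
a=c['frame'].copy()
I=np.zeros((600,640,3),np.uint8);I[:400]=a
I[400:,:200]=cv2.resize(s['frame'][160:210,350:400],None,fx=4,fy=4)
I[400:,210:450]=cv2.resize(t['frame'][185:235,205:265],None,fx=4,fy=4)
cv2.imwrite('pics/w6.png',I[:,:,::-1])
x=np.array([.982,-.189]);y=np.array([.189,.982])
m=cv2.inRange(cv2.cvtColor(c['frame'],cv2.COLOR_RGB2HSV),(18,100,130),(35,255,255));n,_,st,ce=cv2.connectedComponentsWithStats(m)
for i in range(1,n):
  if st[i,4]>40: print(st[i],[(ray(c,*ce[i],.080)[:2]@q).round(4) for q in(x,y)])
E
```

```text
t: 20.65
eef_pos: [0.504, 0.2191, 0.0463]
tcp_rot: [3.127, -0.298, -0.001]
wrist_force: [0.5, 0.6, 0.1]
opening: 0.0813
t: 21.15
eef_pos: [0.5037, 0.2191, 0.1682]
tcp_rot: [3.127, -0.298, -0.001]
wrist_force: [0.5, 0.4, -0.8]
opening: 0.0847
t: 21.65
eef_pos: [0.5043, 0.1292, 0.1771]
tcp_rot: [-3.127, 0.3, -0.001]
wrist_force: [0.3, 0.7, -0.3]
opening: 0.0854
[ 0.28911353  0.70272075 -0.26385048]
[244  14  36  46 306] [np.float64(0.4331), np.float64(0.3313)]
[188  17  14  14 149] [np.float64(0.3942), np.float64(0.3387)]
[309  60  10  10  64] [np.float64(0.4671), np.float64(0.3147)]
[ 192   62   83   23 1775] [np.float64(0.4151), np.float64(0.3097)]
[282  64  19  20 315] [np.float64(0.4527), np.float64(0.3094)]
[339  64  17  21 208] [np.float64(0.49), np.float64(0.3093)]
[307  79  12  10  80] [np.float64(0.4668), np.float64(0.3032)]
[302 113   9  10  64] [np.float64(0.4616), np.float64(0.282)]
[198 114  13  12 128] [np.float64(0.3939), np.float64(0.2809)]
[592 164  35  38 766] [np.float64(0.6745), np.float64(0.2374)]
[162 241  10   9  73] [np.float64(0.3561), np.float64(0.1893)]
[ 78 244  10  11  86] [np.float64(0.2929), np.float64(0.1863)]
[  89  257  136   34 2100] [np.float64(0.3423), np.float64(0.1654)]
[573 299  26  22 445] [np.float64(0.6823), np.float64(0.1318)]
[104 310  10   9  67] [np.float64(0.3012), np.float64(0.1289)]
```

View pics/w6.png

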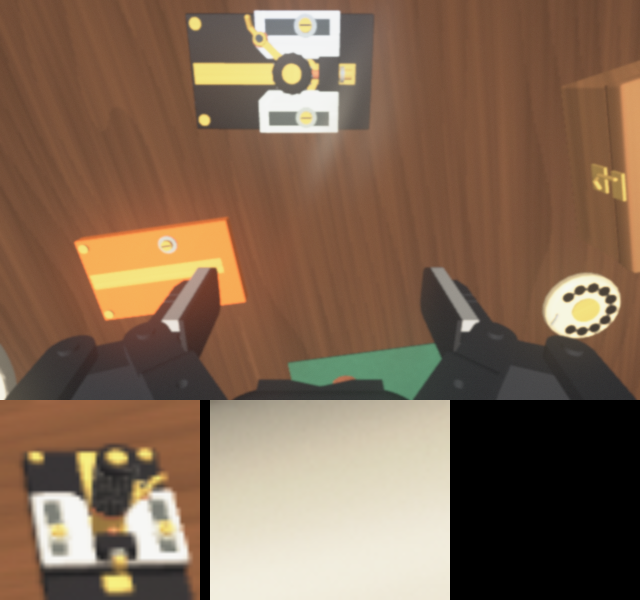

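```bash
python3 - <<'E'
from h import *
a=pickle.load(open('w3.pkl','rb'))['frame'][0:80,270:350];b=pickle.load(open('w6.pkl','rb'))['frame'][5:85,230:310]
I=np.hstack([cv2.resize(q,None,fx=5,fy=5,interpolation=2) for q in(a,b)]);cv2.imwrite('pics/c7.png',I[:,:,::-1])
E
```

```text
(no output)
```

View pics/c7.png

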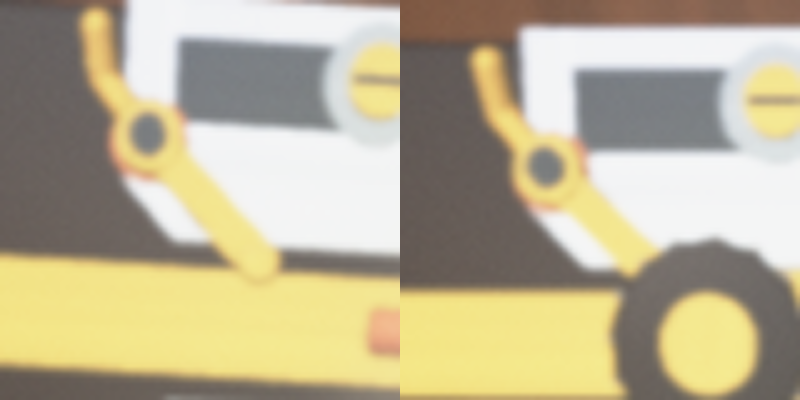

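```bash
python3 -c "
from rig import manip;print(manip.finish_job())"
```

```text
the job is handed in; nothing more can be done
None
```

The brass fuse holder is in the black mount, home behind the shut hook, and the job was handed in at about 22 s. I gripped the holder by its cap, touched it down on the ledge, and slid it upright under the plate. I pressed it until the contact bottomed.

- **Force on the contact:** the push along the slot peaked at about 8 N at the wrist, under the 15 N limit.
- **Pull test:** I pulled back against the hook at about 10–11 N along the slot (highest reading 11.4 N) for about 1 s. The holder did not come out.
- **After letting go:** the holder stands upright about 1.5 mm short of the estimated seat, roughly where the hook should hold it. The hook's arm is within about 2–3° of its original shut angle; it would be 15° off if open. The cap hides the nose itself, so that check rests on the visible arm and tail.
- **Sideways and downward load:** during the pull I also read about 5 N sideways and 5 N downward. I put these down to the angled hook nose and a slight tilt of the flange against the plate.
- **Other objects:** the arm went nowhere near the capacitors, dial plate or oak box. I did not re-measure their positions at the end.

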